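Lock an uplighter's lens collar and hold a light meter on its lens

ROBOT

A 7-joint arm with a two-finger parallel gripper is mounted at the origin on the work surface. World frame = base frame: x ahead of the robot, y to its left, z up, the work surface at z = 0. Lengths are in m, angles in rad, forces in N, time in s.
With the tool pointing down it reaches from about 0.4 to 0.9 m from the base axis. Payload 5.5 kg.
Tool frame: the origin (TCP) lies between the finger pads; the fingertips stand 19 mm ahead of it and the grasp point (between the pads) is the TCP; z points along the fingers, y is the line along which they close (so a half turn about z gives the same grasp; the last joint's range is limited). The gripper opens to 85 mm and grips with 20 to 120 N. Pads are 22 mm wide; open, the fingers measure 114 mm over their backs; the gripper's body (76 mm by 85 mm) begins 54 mm behind the grasp point. The pads swing forward as they close: fully open they stand 13 mm farther back than shut.
Start: joints at [-0.97, 0.501, -0.427, 1.55, 0.221, 1.138, -0.21], TCP at [0.215, 0.613, 0.25] pointing down, gripper open.
Joint ranges: [-2.88, 2.88], [-0.31, 2.03], [-1.54, 1.56], [0.2, 2.42], [-1.41, 4.55], [0.19, 2.02], [-2.57, 2.57]. Speed limits (rad/s): [2.57, 2.57, 3.14, 3.14, 3.14, 3.14, 3.14].

INTERFACE

Orientations are given as a rotation vector (axis times angle).
In Python, from rig import telemetry, vision, workorder gives the robot as it stands. The module is installed in compiled form; this text tells all that it offers.
- The arm moves only by the tool apply_moves, never from a script. Its argument "commands" is one flat list of numbers, 7 for each row, row after row: the shift along the tool's x, y, z in mm, then the turn, a rotation vector about the tool's x, y, z in rad, then the closure, from 0 (fully open) to 1 (shut). A call has 1 to 12 rows; each row shifts and turns the commanded pose from where the row before left it, along the tool's axes as they then stand; what a row does not reach is not made up. A row lasts 1/10 s, in which the tool goes at most 50 mm and 8.59 degrees, less where a joint would pass 70% of its speed; a pose out of reach is approached as far as the arm can. A call with a gripper value outside its range is refused whole. The fingers move at their own pace and stop on an object; "newtons" is the grip in N (left out, the last holds). Time passes only in rows, so rows that do not move let the fingers close. It gives the time, the measured TCP pose, the force and the opening at its end, in the units of the state.
- telemetry.state(): the state, without advancing time (a new reading comes with each control period).
- vision.grab_frame(name): name is "scene" or "top" or "wrist"; returns the picture (384x512x3 uint8, red, green, blue); there is no depth.
- vision.calibration(name): a dict with "fovy" (degrees; the focal length in pixels is half the picture's height over the tangent of half this angle, whatever the lens; pixels are square), "cx", "cy" (the principal point, pixels), "distortion" ([k1, k2, p1, p2, k3] as OpenCV has them; the pictures are not rectified), "rvec" (rotation vector, rad) and "tvec" (3), from world to camera coordinates, as OpenCV has them; the wrist camera has in their place "T_tool_cam" (4x4, takes a point from camera to tool coordinates, whose origin is the TCP and whose axes are the flange's). Camera axes: x right, y down, z forward; pixel columns grow to the right and rows downward; lengths in m; the calibration is good to about 2 mm. A picture is of the moment at which its call begins: read the wrist's pose just before it. calibration takes no time and is no camera call.
- workorder.sign_off(): hands the job in, once; it reports no verdict.
The state is a dict: "clock": time; "qpos": joint angles; "qd": joint speeds; "effort": joint torques, N m; "tool_pos": TCP position; "tcp_rot": TCP orientation; "force": force on the tool from outside, world axes, zero at the start; "wrist_torque": the same for the moment, N m; "grip_width": opening from 0.0 (shut) to 1.0 (fully open).
Only numpy, scipy, OpenCV 4.12 (cv2) and the standard library are available. Lean on these libraries where they do the work, as an engineer would, in place of code of your own. Each camera call takes 0.05 s, during which the arm holds its last target. There are 200 camera calls.

TASK

Get the hall's uplighter ready: by its lug, turn the collar round the lens clockwise until it stops at the locked mark, and only then lift the light meter out of its stand. Set the meter's sprung foot inside the circle printed on the tilted lens, with the meter square to the lens, and press gently so that the foot is about half-way in, never so hard that it bottoms out. Finish while still gripping the meter there in the fingers, pressed on the lens, with the collar still locked; leave the tumbler, plate and pail where they stand.

Things in the scene. Friction and masses are not known exactly. Their poses are not given: they have to be found in the camera images.
- lamp: The uplighter: black round head 154 mm across in a dark steel yoke on a 150 x 210 mm base plate; fixed to the table. Origin on the table under the lens centre, z up. The head is tipped 20 degrees from level: the lens looks up and towards the lamp's -x. Lens centre 125 mm above the table. The yoke's knobs reach 119 mm out to each side (y), up to 101 mm high.
- lens: White frosted flat lens, fixed in the head, visible radius 62 mm. Origin at the centre of its outer face; z is the outward normal of the lens (20 degrees from vertical, leaning to the lamp's -x), x points up the slope (away from the low edge), y as the lamp's y.
- spot (a point): Centre of the printed circle on the lens face (black line, inner radius 17 mm, outer 20 mm, with a dot in the middle), 15 mm from the lens centre up the slope (lens +x). Axes as the lens.
- collar (a joint): Turn (rad) of the dark steel collar ring round the lens, about the lens normal. 0 = fully open, grows clockwise seen looking at the lens; hard stop at 1.05 = locked, the lug then at the locked mark (raised aluminium bar, 9 mm wide, on the housing's outside). Starts at 0 to 0.3. Stays where left; 0.12 N m friction. Counts as locked above 0.97.
- lug (a point): Middle of the lug's upper end, 69 mm from the lens axis, 37 mm out from the lens face. The lug: upright steel block on the ring, 22 mm radial x 12 mm tangential, 33 mm tall over the ring, parallel to the lens normal. In the lens's x-y plane it lies at angle 210 degrees minus the collar's turn (180 = lens -x, the low edge). Ring: radius 62 to 77 mm, 4 mm proud of the lens.
- meter: Light meter, loose, 120 to 250 g, standing upright in the stand: black box 44 (x) x 30 (y) x 80 mm (z) with a steel nose 20 mm in diameter, 25 mm long under it and the sprung foot below that. Origin at the middle of the foot's face when the foot is fully out; z along the meter towards its top. The box runs from z = 40 mm to z = 120 mm. Screen on the -x face.
- foot (a joint): How far (m) the meter's foot is pushed in along the meter's z: 0 = fully out, 0.015 = bottomed. Spring 400 N/m, no preload (about 3 N half-way).
- foot_face (a point): Middle of the foot's flat rubber face (disc 18 mm in diameter); moves with the foot. Axes as the meter.
- stand: Grey block 90 x 90 x 50 mm, fixed to the table, with one round hole 29 mm in diameter and 46 mm deep in the middle of the top; the meter's box rests on the top with nose and foot hanging free in the hole. Origin at the centre of its underside, z up.
- tumbler: Bystander: clear glass tumbler, radius 36 mm, 100 mm tall, on the table. Origin at its underside.
- plate: Bystander: white side plate, radius 65 mm, 20 mm tall. Origin at its underside.
- pail: Bystander: steel pail of chopsticks, radius 52 mm, about 160 mm tall over all. Origin at its underside.
Things that resemble listed ones, but are neither listed nor needed, are in the scene too. Several things have the shape of the meter; the one meant has the colours described above.

How it is judged:
By the outcome, as a careful person would: the job done as asked, in the order asked, and still so for the second after the job is handed in, while the arm keeps its last pose, push and grip.
It also fails if it takes over 58 s, if anything falls off the work surface, if the arm or the gripper's body presses on something with over 40 N, if the wrist force passes 120 N, or if a joint passes its speed limit or range.

## Working session

There is one attempt and no reset: what is moved stays moved. The work goes in short steps, Python scripts to look and compute and a tool call to move; the robot and the scene stay as the last step left them, time stands still between calls to the robot, and variables do not carry over. Pictures are saved under pics/ and viewed, on a budget of 10 in all, crops included, one or two more only if the job needs it, and the job is handed in when it is done.

Besides the shell and the picture viewer there is one more tool, called after "Request:" as name(argument=value, ...), one argument or row to a line, values as JSON. apply_moves: Moves the arm, as the interface text tells. Its arguments: {"type":"object","properties":{"commands":{"type":"array","items":{"type":"number"}},"newtons":{"type":"number"}},"required":["commands"]}

```bash
mkdir -p pics; python3 - <<'E'
from rig import telemetry, vision, workorder
import cv2,numpy as np
print(telemetry.state())
for n in("scene","top"):
    c=vision.calibration(n);print(n,c)
    cv2.imwrite(f"pics/{n}0.png",vision.grab_frame(n)[:,:,::-1])
print(vision.calibration("wrist"))
E
```

```text
{'clock': 0.0, 'qpos': array([-0.96976701,  0.50183012, -0.42677611,  1.55149372,  0.22080075,
        1.13828655, -0.21030888]), 'qd': array([ 0.00081091, -0.0016553 , -0.00017195,  0.001689  , -0.00033565,
        0.00034085, -0.00128748]), 'effort': array([ 5.05801472e-04, -5.69529641e+01, -5.81651330e+00, -2.80941314e+01,
        1.06056299e-02,  1.20785896e-02, -3.80712976e-06]), 'tool_pos': array([0.21526298, 0.61260542, 0.2492509 ]), 'tcp_rot': array([-5.28012321e-01, -3.09651532e+00,  3.02278915e-03]), 'force': array([-0.56610057,  0.58813938,  0.43806212]), 'wrist_torque': array([-0.01322087,  0.02874954,  0.0197662 ]), 'grip_width': 0.9973512000541646}
scene {'fovy': 48.50784523043444, 'cx': 256.8889407335081, 'cy': 187.15804613313017, 'distortion': array([0.04395848, 0.        , 0.        , 0.        , 0.        ]), 'rvec': array([ 1.50143127,  1.79262657, -0.9453565 ]), 'tvec': array([ 0.05358265, -0.23432843,  1.85727195])}
top {'fovy': 55.70057578808876, 'cx': 255.1194799222431, 'cy': 195.33760913822508, 'distortion': array([0.02542561, 0.        , 0.        , 0.        , 0.        ]), 'rvec': array([ 2.12900011, -2.15391598,  0.12739032]), 'tvec': array([0.05395498, 0.58774616, 0.95192436])}
{'fovy': 62.75264387245815, 'cx': 259.40184004448713, 'cy': 194.46150313078113, 'distortion': array([-0.01928749,  0.        ,  0.        ,  0.        ,  0.        ]), 'T_tool_cam': array([[-6.58520722e-04, -9.64402858e-01, -2.64436560e-01,
         6.72015830e-02],
       [ 9.99999756e-01, -6.96363083e-04,  4.93652842e-05,
        -1.49370713e-06],
       [-2.31751880e-04, -2.64436463e-01,  9.64403081e-01,
        -1.23656355e-01],
       [ 0.00000000e+00,  0.00000000e+00,  0.00000000e+00,
         1.00000000e+00]])}
```

View pics/scene0.png

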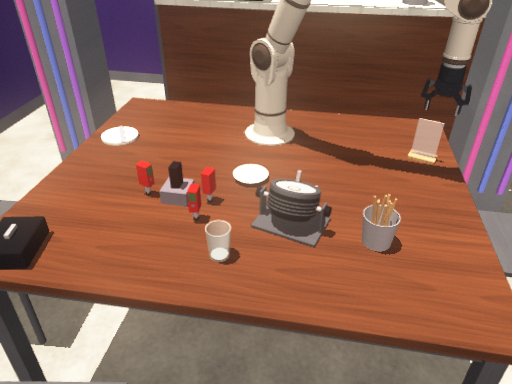

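View pics/top0.png

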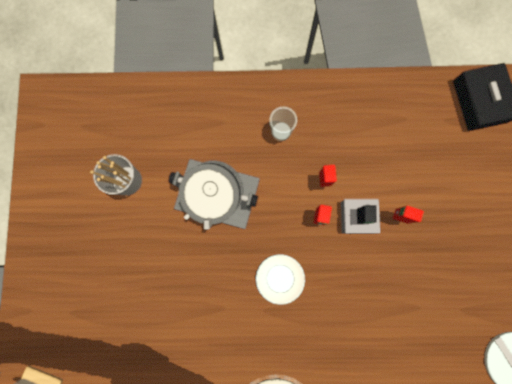

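The scene view shows three red meter-like boxes at (146,175), (208,183) and (194,200), and one black box in the grey stand at (176,178). In the top view the red ones are at (328,176), (323,214), (410,214) and the black one is at (367,214). The black one in the stand fits the description; I'll confirm it in an enlarged crop. The lamp is at top (211,194), with the lug apparently at (207,225) or (246,198).

```bash
python3 - <<'E'
import cv2,numpy as np
t=cv2.imread("pics/top0.png");s=cv2.imread("pics/scene0.png")
a=cv2.resize(t[150:240,160:270],(396,324),interpolation=cv2.INTER_CUBIC)
b=cv2.resize(t[150:240,300:410],(396,324),interpolation=cv2.INTER_CUBIC)
c=cv2.resize(s[160:245,245:340],(308,276),interpolation=cv2.INTER_CUBIC)
d=cv2.resize(s[150:235,130:225],(308,276),interpolation=cv2.INTER_CUBIC)
cv2.imwrite("pics/crop1.png",np.vstack([np.hstack([a,b]),np.pad(np.hstack([c,d]),((0,0),(0,792-616),(0,0)))]))
E
```

```text
(no output)
```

View pics/crop1.png

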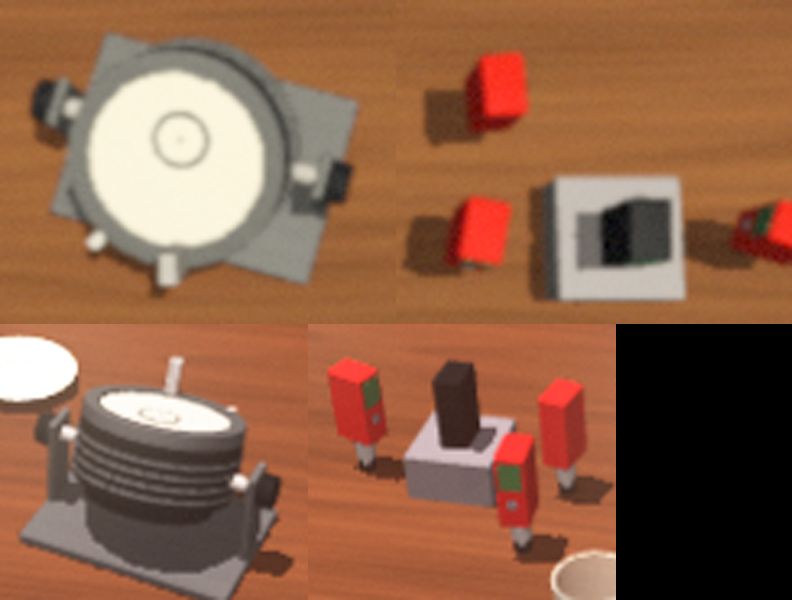

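The crop confirms it: the black box stands in the grey stand at top (367,214), and the other three are red. The lug is at top (206.7,224.4), the locked mark at (186.7,216.7) and the spot dot at (210,188.6). Next I fit the rough poses.

```bash
cat > h.py <<'E'
import numpy as np,cv2
from scipy.spatial.transform import Rotation as Rot
from scipy.optimize import least_squares
from rig import telemetry, vision
def K(c):
    f=192/np.tan(np.radians(c["fovy"]/2)); return np.array([[f,0,c["cx"]],[0,f,c["cy"]],[0,0,1.]])
def ext(name,st=None):
    c=vision.calibration(name)
    if name!="wrist": return c,c["rvec"],c["tvec"]
    T=np.eye(4);T[:3,:3]=Rot.from_rotvec(st["tcp_rot"]).as_matrix();T[:3,3]=st["tool_pos"]
    W=np.linalg.inv(T@c["T_tool_cam"]); return c,Rot.from_matrix(W[:3,:3]).as_rotvec(),W[:3,3]
def proj(P,name,st=None):
    c,r,t=ext(name,st)
    return cv2.projectPoints(np.atleast_2d(np.asarray(P,float)),np.asarray(r),np.asarray(t),K(c),c["distortion"])[0][:,0]
def ray(uv,name,st=None):
    c,r,t=ext(name,st)
    u=cv2.undistortPoints(np.array([[uv]],float),K(c),c["distortion"])[0,0]
    R=Rot.from_rotvec(r).as_matrix(); return -R.T@t,R.T@np.array([u[0],u[1],1])
def atz(uv,z,name,st=None):
    o,d=ray(uv,name,st); return o+d*(z-o[2])/d[2]
def lens(x,y,yaw):  # lens frame
    R=Rot.from_euler("z",yaw).as_matrix()@Rot.from_euler("y",-20,degrees=True).as_matrix()
    return R,np.array([x,y,.125])
def lpt(p,P):
    R,o=lens(*p); return np.asarray(P)@R.T+o
def lug(turn,z=.037,r=.069):
    a=np.radians(210)-turn; return np.array([r*np.cos(a),r*np.sin(a),z])
E
python3 - <<'E'
from h import *
img=cv2.imread("pics/top0.png")
m=(img.min(2)>190).astype(np.uint8);m[:,:170]=0;m[:,255:]=0;m[:150]=0;m[235:]=0
n,l,s,c=cv2.connectedComponentsWithStats(m);i=1+s[1:,4].argmax();print(c[i],s[i])
cs=c[i]
def f(v):
    p=v[:3]
    return np.r_[(proj(lpt(p,[0,0,0]),"top")[0]-cs),(proj(lpt(p,[.015,0,0]),"top")[0]-[210,188.6]),(proj(lpt(p,[.015,0,0]),"scene")[0]-[293.7,187.7]),(proj(lpt(p,lug(v[3])),"top")[0]-[206.7,225])]
r=least_squares(f,[.7,.2,-.26,.1]);print(r.x,r.fun.round(1))
p=r.x
o,_=ray((256,192),"top");print("cam",o)
print("lug,spot",lpt(p,lug(p[3])),lpt(p,[.015,0,0]),"mark",proj(lpt(p,lug(1.05,0,.08)),"top"))
for n,uv,z in(("tumbler",(283,130),.02),("plate",(281,279),.02),("pail",(114,176),.05),("stand",(361.5,215),.05),("mtop",(300+650/3.6-110,150+232/3.6),.13)):print(n,atz(uv,z,"top"))
for u in((605,232),(635,200),(635,262),(671,200),(671,262)):print(u,atz((300+(u[0]-396)/3.6,150+u[1]/3.6),.13,"top"))
E
```

```text
[208.39258794 194.48178392] [ 185  170   48   48 1592]
[ 0.58073432  0.16255735 -0.26914115  0.24807052] [ 0.  -0.1 -0.3  0.  -0.3 -0.2  0.   0. ]
cam [0.45217715 0.0294121  1.02429851]Traceback (most recent call last):
  File "<stdin>", line 12, in <module>
  File "h.py", line 25, in lpt
    R,o=lens(*p); return np.asarray(P)@R.T+o
        ~~~~^^^^
TypeError: lens() takes 3 positional arguments but 4 were given
```

```bash
python3 - <<'E'
from h import *
p=[.5807,.1626,-.269];t=.248
R,o=lens(*p);print(R.round(3))
print("lug,spot",lpt(p,lug(t)),lpt(p,lug(1.05)),lpt(p,[.015,0,0]),"mark",proj(lpt(p,lug(1.05,0,.08)),"top"))
for n,uv,z in(("tumbler",(283,130),.02),("plate",(281,279),.02),("pail",(114,176),.05),("stand",(361.5,215),.05)):print(n,atz(uv,z,"top").round(3))
for u in((605,232),(640,200),(635,262),(671,200),(671,262)):print(u,atz((300+(u[0]-396)/3.6,150+u[1]/3.6),.13,"top").round(3))
st=telemetry.state();print(Rot.from_rotvec(st["tcp_rot"]).as_matrix().round(3))
E
```

```text
[[ 0.906  0.266 -0.33 ]
 [-0.25   0.964  0.091]
 [ 0.342  0.     0.94 ]]
lug,spot [0.50336203 0.16444373 0.13705982] [0.52366895 0.214283   0.1393641 ] [0.59428848 0.1588539  0.1301303 ] mark [[187.68939471 216.10596984]]
tumbler [ 0.778 -0.034  0.02 ]
plate [ 0.363 -0.02   0.02 ]
pail [0.646 0.433 0.05 ]
stand [ 0.53  -0.236  0.05 ]
(605, 232) [ 0.526 -0.206  0.13 ]
(640, 200) [ 0.547 -0.231  0.13 ]
(635, 262) [ 0.505 -0.225  0.13 ]
(671, 200) [ 0.547 -0.252  0.13 ]
(671, 262) [ 0.505 -0.249  0.13 ]
[[-0.944  0.331 -0.001]
 [ 0.331  0.944 -0.002]
 [ 0.    -0.002 -1.   ]]
```

```bash
cat >> h.py <<'E'
def tool_at(p,th,z,r=.069):
    """tool pose: z=-n, y clockwise tangent, x radial outward, at lens angle th"""
    R,o=lens(*p); L=np.array([[np.cos(th),np.sin(th),0],[np.sin(th),-np.cos(th),0],[0,0,-1.]])
    return R@L, R@np.array([r*np.cos(th),r*np.sin(th),z])+o
def plan(Rt,pt,n,cur=None):
    st=telemetry.state(); R0=Rot.from_rotvec(st["tcp_rot"]) if cur is None else cur[0]; p0=st["tool_pos"] if cur is None else cur[1]
    w=(R0.inv()*Rot.from_matrix(Rt)).as_rotvec()/n; d=(pt-p0)/n
    for k in range(n):
        Rk=R0*Rot.from_rotvec(w*k); print((Rk.inv().apply(d)*1000).round(1),w.round(4))
    print("ang/row deg",np.degrees(np.linalg.norm(w)),"mm/row",np.linalg.norm(d)*1e3)
LP=[.5807,.1626,-.269]; LT=.248
E
python3 - <<'E'
from h import *
plan(*tool_at(LP,np.radians(210)-LT,.117),12)
E
```

```text
[-32.8 -27.4   3.1] [ 0.0029 -0.0291 -0.0284]
[-31.9 -28.3   4.2] [ 0.0029 -0.0291 -0.0284]
[-30.9 -29.2   5.2] [ 0.0029 -0.0291 -0.0284]
[-29.9 -30.1   6.1] [ 0.0029 -0.0291 -0.0284]
[-28.8 -30.9   7.1] [ 0.0029 -0.0291 -0.0284]
[-27.7 -31.7   8. ] [ 0.0029 -0.0291 -0.0284]
[-26.6 -32.4   8.9] [ 0.0029 -0.0291 -0.0284]
[-25.4 -33.1   9.7] [ 0.0029 -0.0291 -0.0284]
[-24.1 -33.8  10.5] [ 0.0029 -0.0291 -0.0284]
[-22.9 -34.4  11.3] [ 0.0029 -0.0291 -0.0284]
[-21.5 -35.   12.1] [ 0.0029 -0.0291 -0.0284]
[-20.2 -35.6  12.8] [ 0.0029 -0.0291 -0.0284]
ang/row deg 2.3349225290440985 mm/row 42.84563584118794
```

Request:
apply_moves(
  commands=[-33,-27,3,0.003,-0.029,-0.028,0.4,-32,-28,4,0.003,-0.029,-0.028,0.4,-31,-29,5,0.003,-0.029,-0.028,0.4,-30,-30,6,0.003,-0.029,-0.028,0.4,-29,-31,7,0.003,-0.029,-0.028,0.4,-28,-32,8,0.003,-0.029,-0.028,0.4,-27,-32,9,0.003,-0.029,-0.028,0.4,-25,-33,10,0.003,-0.029,-0.028,0.4,-24,-34,11,0.003,-0.029,-0.028,0.4,-23,-34,11,0.003,-0.029,-0.028,0.4,-21,-35,12,0.003,-0.029,-0.028,0.4,-20,-36,13,0.003,-0.029,-0.028,0.4],
  newtons=30,
)

```text
clock: 1.3
tool_pos: [0.4774, 0.1709, 0.2122]
tcp_rot: [-0.005, 2.802, -0.133]
force: [0.1, -0.5, 0.1]
grip_width: 0.602
```

```bash
python3 - <<'E'
from h import *
st=telemetry.state(); im=vision.grab_frame("wrist")
print(st["tool_pos"],st["grip_width"],st["force"],st["qpos"].round(2))
v=im[:,:,::-1].copy(); cv2.imwrite("pics/w1raw.png",v)
import pickle;pickle.dump(st,open("w1.pkl","wb"))
for t,c in((lpt(LP,lug(LT)),(0,0,255)),(lpt(LP,[.015,0,0]),(0,255,0)),(lpt(LP,[0,0,0]),(255,0,0)),(lpt(LP,lug(1.05)),(255,0,255))):
    q=proj(t,"wrist",st)[0];print(q); cv2.drawMarker(v,tuple(int(a) for a in q),c,0,8,1)
cv2.imwrite("pics/w1.png",v)
plan(*tool_at(LP,np.radians(210)-LT,.117),1)
E
```

```text
[0.47737313 0.17091366 0.21224048] 0.6019814371632108 [ 0.14069537 -0.47274625  0.13590554] [-0.38  0.14 -0.2   2.17  0.48  0.66  0.64]
[260.56504288 209.99991741]
[256.01038165 288.43314124]
[260.68357551 273.4693232 ]
[331.69182946 238.38194542]
[ 1.3  8.6 -2.4] [-0.0083 -0.0012 -0.008 ]
ang/row deg 0.6669564073481575 mm/row 9.024026600074095
```

View pics/w1.png

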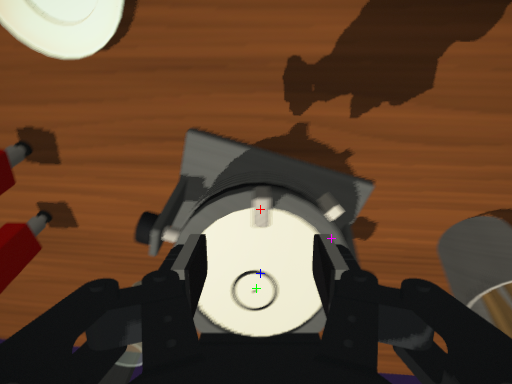

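The wrist view shows the lug top at about (262,208), against a prediction of (260.5,210), and the dot at (254.5,290), against (256,288.4). So the lamp pose is good to about 1 mm. The plan residual of 8.6 mm looks odd, so I'll check the state again.

```bash
python3 - <<'E'
from h import *
st=telemetry.state();print(st["clock"],st["tool_pos"],st["qd"].round(3))
for z in (.117,.033):
    R,p=tool_at(LP,np.radians(210)-LT,z);print(p)
    plan(R,p,1)
E
```

```text
1.35 [0.47888052 0.16295002 0.21123364] [-0.033  0.014 -0.029 -0.016 -0.047  0.109 -0.155]
[0.47698442 0.17171556 0.21223523]
[ 1.3  8.6 -2.4] [-0.0083 -0.0012 -0.008 ]
ang/row deg 0.6669564073481575 mm/row 9.024026600074095
[0.50468091 0.16408014 0.13330105]
[ 1.2  9.3 81.6] [-0.0083 -0.0012 -0.008 ]
ang/row deg 0.6669564073481575 mm/row 82.10009889652416
```

Request:
apply_moves(
  commands=[0,0,0,0,0,0,0.4,0,0,0,0,0,0,0.4],
)

```text
clock: 1.55
tool_pos: [0.4767, 0.1728, 0.2123]
tcp_rot: [-0.002, 2.804, -0.132]
force: [0.1, -0.6, -0.5]
grip_width: 0.601
```

```bash
python3 - <<'E'
from h import *
st=telemetry.state();print(st["clock"],st["tool_pos"],st["qd"].round(3),st["force"])
plan(*tool_at(LP,np.radians(210)-LT,.033),1)
E
```

```text
1.55 [0.47671611 0.17282324 0.21228687] [-0.019  0.002 -0.018 -0.01   0.     0.     0.002] [ 0.06298491 -0.60158416 -0.48373433]
[-0.3 -1.1 84.2] [-0.     -0.0015 -0.0053]
ang/row deg 0.31373534389886015 mm/row 84.24506734503905
```

Request:
apply_moves(
  commands=[0,0,20,0,0,-0.005,0.4,0,0,25,0,0,0,0.4,0,0,20,0,0,0,0.4,0,0,12,0,0,0,0.4,0,0,5,0,0,0,0.4,0,0,0,0,0,0,0.4,0,0,0,0,0,0,0.95,0,0,0,0,0,0,0.95,0,0,0,0,0,0,0.95,0,0,0,0,0,0,0.95],
  newtons=25,
)

```text
clock: 2.55
tool_pos: [0.5042, 0.1655, 0.1362]
tcp_rot: [-0.009, 2.802, -0.132]
force: [-3.1, 0.7, 5.7]
grip_width: 0.133
```

```bash
python3 - <<'E'
from h import *
st=telemetry.state();print(st["clock"],st["tool_pos"],st["qd"].round(3),st["force"],st["wrist_torque"],st["grip_width"]*85)
R,o=lens(*LP);q=(st["tool_pos"]-o)@R;a=np.arctan2(q[1],q[0])%(2*np.pi);print(q,np.hypot(*q[:2]),"turn",np.radians(210)-a)
plan(*tool_at(LP,np.radians(210)-LT,.035),1)
E
```

```text
2.55 [0.50421106 0.16547089 0.13622763] [-0.001  0.002 -0.002  0.    -0.     0.    -0.001] [-3.05000244  0.7307162   5.69270665] [ 0.03127831  0.49579576 -0.15293058] 11.323512024931311
[-0.06616812 -0.01756063  0.03603142] 0.06845872021146356 turn 0.26418485665454616
[ 0.6 -1.1  1. ] [ 0.0004  0.0003 -0.0001]
ang/row deg 0.030125718705569966 mm/row 1.6106330418058024
```

Request:
apply_moves(
  commands=[-0.06,2.7,0,0,0,0.04,0.95,-0.12,4.1,0,0,0,0.06,0.95,-0.12,4.1,0,0,0,0.06,0.95,-0.12,4.1,0,0,0,0.06,0.95,-0.12,4.1,0,0,0,0.06,0.95,-0.12,4.1,0,0,0,0.06,0.95,-0.12,4.1,0,0,0,0.06,0.95,-0.12,4.1,0,0,0,0.06,0.95,-0.12,4.1,0,0,0,0.06,0.95,-0.12,4.1,0,0,0,0.06,0.95,-0.06,2.7,0,0,0,0.04,0.95,0,0,0,0,0,0,0.95],
)

```text
clock: 3.75
tool_pos: [0.5171, 0.206, 0.1366]
tcp_rot: [0.842, 2.662, 0.021]
force: [-0.1, 1.8, 3.3]
grip_width: 0.136
```

```bash
cat >> h.py <<'E'
def lugstat():
    st=telemetry.state();print(st["clock"],"F",st["force"].round(2),"T",st["wrist_torque"].round(2),"grip",st["grip_width"]*85)
    R,o=lens(*LP);q=(st["tool_pos"]-o)@R;a=np.arctan2(q[1],q[0])%(2*np.pi);t=np.radians(210)-a
    print(q,np.hypot(*q[:2]),"turn",t,"F tool",Rot.from_rotvec(st["tcp_rot"]).inv().apply(st["force"]).round(2)); return t
E
python3 - <<'E'
from h import *
t=lugstat(); plan(*tool_at(LP,np.radians(210)-t,.036,.0685),1)
E
```

```text
3.75 F [-0.08  1.76  3.35] T [0.24 0.1  0.11] grip 11.525715610009806
[-0.06452855  0.02495044  0.03581761] 0.06918423444610855 turn 0.8925502503975391 F tool [-0.03  1.8  -3.33]
[-0.7 -0.  -0.2] [ 0.0017 -0.0001  0.0251]
ang/row deg 1.4420973072288228 mm/row 0.7081263990189995
```

Request:
apply_moves(
  commands=[-0.1,2,0,0,0,0.035,0.95,-0.1,2,0,0,0,0.035,0.95,-0.1,2,0,0,0,0.035,0.95,-0.1,2,0,0,0,0.03,0.95,0,1.5,0,0,0,0.02,0.95,0,0,0,0,0,0,0.95,0,0,0,0,0,0,0.95],
)

```text
clock: 4.45
tool_pos: [0.5232, 0.2138, 0.138]
tcp_rot: [1.044, 2.591, 0.06]
force: [3.0, 5.8, -0.2]
grip_width: 0.128
```

```bash
python3 - <<'E'
from h import *
t=lugstat(); plan(*tool_at(LP,np.radians(210)-t,.036,.0685),1)
E
```

```text
4.45 F [ 3.03  5.81 -0.17] T [ 0.74 -0.31  0.67] grip 10.884698039902222
[-0.06041694  0.03412029  0.03579417] 0.06938588632114043 turn 1.0376934985785384 F tool [1.97 6.22 0.65]
[-0.9 -0.  -0.2] [ 0.0029 -0.0009  0.0164]
ang/row deg 0.9563247544179931 mm/row 0.909484676108067
```

Request:
apply_moves(
  commands=[-0.1,1,0,0,0,0.01,0.95,-0.1,1,0,0,0,0.01,0.95,-0.1,1,0,0,0,0.01,0.95,0,0,0,0,0,0,0.95,0,0,0,0,0,0,0.95],
)

```text
clock: 4.95
tool_pos: [0.5248, 0.2155, 0.1383]
tcp_rot: [1.084, 2.576, 0.066]
force: [0.4, 5.6, 2.7]
grip_width: 0.129
```

```bash
python3 - <<'E'
from h import *
t=lugstat(); plan(*tool_at(LP,np.radians(210)-t,.036,.0685),1)
E
```

```text
4.95 F [0.44 5.58 2.75] T [0.77 0.04 0.61] grip 10.94228664862226
[-0.05930067  0.0361506   0.03575612] 0.0694509583689474 turn 1.0710583682950414 F tool [ 2.82  4.72 -2.93]
[-1.  -0.  -0.2] [ 0.0016 -0.0013  0.0193]
ang/row deg 1.1145766524513054 mm/row 0.9817326979578345
```

Request:
apply_moves(
  commands=[-0.1,1,0,0,0,0.01,0.95,-0.1,1,0,0,0,0.01,0.95,-0.1,1,0,0,0,0.01,0.95,0,0,0,0,0,0,0.95,0,0,0,0,0,0,0.95],
)

```text
clock: 5.45
tool_pos: [0.5259, 0.2166, 0.1385]
tcp_rot: [1.123, 2.562, 0.07]
force: [-5.3, 3.8, 7.2]
grip_width: 0.132
```

```bash
python3 - <<'E'
from h import *
t=lugstat(); plan(*tool_at(LP,np.radians(210)-t,.036,.0685),1)
E
```

```text
5.45 F [-5.3   3.8   7.16] T [0.42 0.7  0.64] grip 11.225260566641213
[-0.05849777  0.03745479  0.03567836] 0.06946114543577712 turn 1.093108613490965 F tool [ 4.    0.15 -8.82]
[-1.  -0.  -0.3] [-0.0011 -0.0012  0.0123]
ang/row deg 0.7130983843863705 mm/row 1.0135338203334159
```

Request:
apply_moves(
  commands=[0,0,0,0,0,0,0.4,0,0,0,0,0,0,0.4,0,0,0,0,0,0,0.4,0,0,-15,0,0,0,0.4,0,0,-30,0,0,0,0.4,0,0,-35,0,0,0,0.4,0,0,-25,0,0,0,0.4,0,0,-10,0,0,0,0.4,0,0,0,0,0,0,0.4,0,0,0,0,0,0,0.4],
)

```text
clock: 6.45
tool_pos: [0.4888, 0.2254, 0.2454]
tcp_rot: [1.126, 2.56, 0.068]
force: [0.1, -0.4, -0.2]
grip_width: 0.596
```

```bash
python3 - <<'E'
from h import *
st=telemetry.state(); im=vision.grab_frame("wrist")
lugstat();print(st["qd"].round(2))
v=im[:,:,::-1].copy(); cv2.imwrite("pics/w2raw.png",v)
for P,c in((lug(1.05),(0,0,255)),([.015,0,0],(0,255,0)),(lug(1.05,.004,.08),(255,0,255)),(lug(.97),(255,255,0))):
    q=proj(lpt(LP,P),"wrist",st)[0];print(q); cv2.drawMarker(v,tuple(int(a) for a in q),c,0,8,1)
cv2.imwrite("pics/w2.png",cv2.resize(v[100:340,130:390],None,fx=2.3,fy=2.3,interpolation=cv2.INTER_CUBIC))
E
```

```text
6.5 F [ 0.06 -0.34 -0.18] T [ 0.11  0.33 -0.02] grip 51.2040678105145
[-0.05802985  0.03600353  0.14875933] 0.06829141449366713 turn 1.0789059377370922 F tool [-0.23 -0.23  0.22]
[ 0.    0.02  0.    0.01 -0.   -0.    0.  ]
[257.09611624 196.49976292]
[268.36019826 267.89794086]
[257.00759125 174.08780155]
[250.03087831 196.99867512]
```

View pics/w2.png

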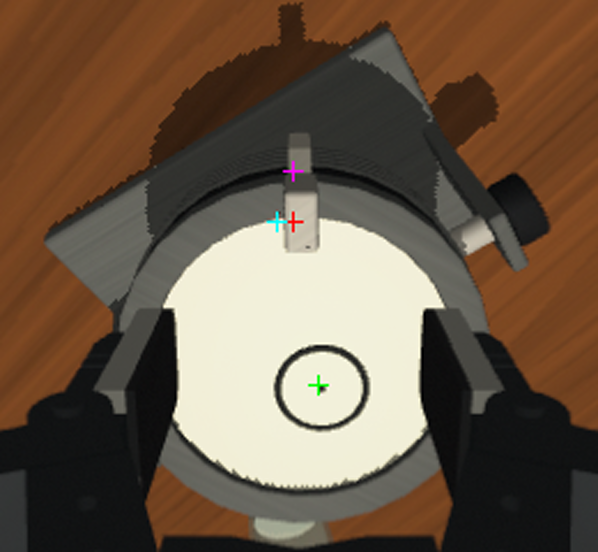

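The crop shows the lug at (302,220), in line with the aluminium bar at (300,150), so the collar is locked. The dot at (322,387) is within 2 px of its prediction. Now the stand.

```bash
python3 - <<'E'
from h import *
def f(p): 
    P=lpt(p,[[.015,0,0],lug(1.05)]); return np.r_[(proj(P,"wrist",st)-[[270,268.3],[261.3,196]]).ravel(),(np.array(p)-LP)*[150,150,50]]
st=telemetry.state(); r=least_squares(f,LP);print(r.x,r.fun.round(2))
plan(np.diag([-1.,1,-1]),np.array([.526,-.238,.25]),20)
E
```

```text
[ 0.58175607  0.16386821 -0.28301741] [ 0.28 -0.31 -0.27  0.22  0.16  0.19 -0.7 ]
[-18.  -14.5   2.5] [ 0.0024  0.0177 -0.041 ]
[-17.4 -15.2   2.3] [ 0.0024  0.0177 -0.041 ]
[-16.8 -15.9   2. ] [ 0.0024  0.0177 -0.041 ]
[-16.2 -16.6   1.7] [ 0.0024  0.0177 -0.041 ]
[-15.5 -17.2   1.5] [ 0.0024  0.0177 -0.041 ]
[-14.8 -17.8   1.3] [ 0.0024  0.0177 -0.041 ]
[-14.1 -18.4   1.1] [ 0.0024  0.0177 -0.041 ]
[-13.4 -19.    0.9] [ 0.0024  0.0177 -0.041 ]
[-12.6 -19.5   0.7] [ 0.0024  0.0177 -0.041 ]
[-11.8 -20.    0.5] [ 0.0024  0.0177 -0.041 ]
[-11.  -20.5   0.4] [ 0.0024  0.0177 -0.041 ]
[-10.1 -20.9   0.2] [ 0.0024  0.0177 -0.041 ]
[ -9.3 -21.3   0.1] [ 0.0024  0.0177 -0.041 ]
[ -8.4 -21.7   0. ] [ 0.0024  0.0177 -0.041 ]
[ -7.5 -22.   -0.1] [ 0.0024  0.0177 -0.041 ]
[ -6.6 -22.3  -0.2] [ 0.0024  0.0177 -0.041 ]
[ -5.6 -22.5  -0.2] [ 0.0024  0.0177 -0.041 ]
[ -4.7 -22.8  -0.2] [ 0.0024  0.0177 -0.041 ]
[ -3.8 -22.9  -0.3] [ 0.0024  0.0177 -0.041 ]
[ -2.8 -23.1  -0.3] [ 0.0024  0.0177 -0.041 ]
ang/row deg 2.5627846674173536 mm/row 23.24267578027269
```

Request:
apply_moves(
  commands=[-18,-15,2,0.0024,0.0177,-0.041,0.4,-17,-15,2,0.0024,0.0177,-0.041,0.4,-17,-16,2,0.0024,0.0177,-0.041,0.4,-16,-17,2,0.0024,0.0177,-0.041,0.4,-15,-17,1,0.0024,0.0177,-0.041,0.4,-15,-18,1,0.0024,0.0177,-0.041,0.4,-14,-18,1,0.0024,0.0177,-0.041,0.4,-13,-19,1,0.0024,0.0177,-0.041,0.4,-13,-20,1,0.0024,0.0177,-0.041,0.4,-12,-20,0,0.0024,0.0177,-0.041,0.4,-11,-20,0,0.0024,0.0177,-0.041,0.4,-10,-21,0,0.0024,0.0177,-0.041,0.4],
)

```text
clock: 7.7
tool_pos: [0.5096, -0.0528, 0.2489]
tcp_rot: [0.489, 2.963, 0.031]
force: [0.9, -0.5, 0.1]
grip_width: 0.598
```

Request:
apply_moves(
  commands=[-9,-21,0,0.0024,0.0177,-0.041,0.4,-8,-22,0,0.0024,0.0177,-0.041,0.4,-7.5,-22,0,0.0024,0.0177,-0.041,0.4,-6.6,-22,0,0.0024,0.0177,-0.041,0.4,-5.6,-22,0,0.0024,0.0177,-0.041,0.4,-4.7,-22,0,0.0024,0.0177,-0.041,0.4,-3.8,-16,0,0.0024,0.0177,-0.041,0.4,-2.8,-10,0,0.0024,0.0177,-0.041,0.4,0,-8,0,0,0,0,0.4,0,0,0,0,0,0,0.4,0,0,0,0,0,0,0.4,0,0,0,0,0,0,0.4],
)

```text
clock: 8.9
tool_pos: [0.526, -0.222, 0.2509]
tcp_rot: [-0.001, 3.14, 0.005]
force: [0.4, -0.6, 0.5]
grip_width: 0.6
```

```bash
sed -i 's/^LP=.*/LP=[.5815,.1635,-.28]; LT=.248/' h.py; python3 - <<'E'
from h import *
st=telemetry.state(); im=vision.grab_frame("wrist")
print(st["tool_pos"],st["qd"].round(2),st["qpos"].round(2))
v=im[:,:,::-1].copy(); cv2.imwrite("pics/w3raw.png",v)
B=np.array([[x,y,.13] for x in(.504,.548) for y in(-.253,-.223)]); 
for q in proj(B,"wrist",st): cv2.drawMarker(v,tuple(int(a) for a in q),(0,255,255),0,8,1); print(q)
cv2.imwrite("pics/w3.png",v)
plan(np.diag([-1.,1,-1]),np.array([.526,-.238,.25]),1)
E
```

```text
[ 0.52596919 -0.2220492   0.2508591 ] [-0.   -0.01  0.   -0.01  0.    0.    0.  ] [ 0.18  0.33  0.21  1.77 -0.08  1.05  2.  ]
[219.46229014 167.51747036]
[257.59148269 167.49759055]
[221.24780355 220.21474015]
[257.65911145 220.19263423]
[  0.1 -16.    1.1] [0.0028 0.0017 0.0013]
ang/row deg 0.20259424813221555 mm/row 16.001003814334233
```

View pics/w3.png

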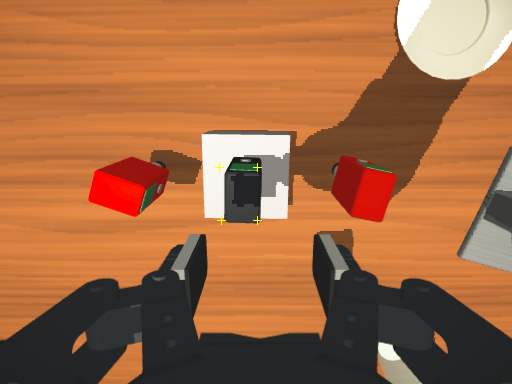

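The wrist view shows the black box in the stand with its top face spanning about (226–262, 170–222), centre (244,196), and the screen facing the robot. The red decoys are at (130,185) and (362,188), clear of the fingers. The meter centre is therefore about (0.5275, -0.2345).

Request:
apply_moves(
  commands=[-1.5,-6.5,1,0.003,0.002,0.001,0.4,0,-6,10,0,0,0,0.4,0,0,20,0,0,0,0.4,0,0,25,0,0,0,0.4,0,0,30,0,0,0,0.4,0,0,25,0,0,0,0.4,0,0,20,0,0,0,0.4,0,0,12,0,0,0,0.4,0,0,8,0,0,0,0.4,0,0,0,0,0,0,0.4,0,0,0,0,0,0,0.4],
)

```text
clock: 10.05
tool_pos: [0.5282, -0.2358, 0.1008]
tcp_rot: [0.001, 3.141, -0.002]
force: [0.4, 0.1, 0.2]
grip_width: 0.601
```

Request:
apply_moves(
  commands=[0,0,0,0,0,0,0.95,0,0,0,0,0,0,0.95,0,0,0,0,0,0,0.95,0,0,0,0,0,0,0.95,0,0,0,0,0,0,0.95],
  newtons=45,
)

```text
clock: 10.55
tool_pos: [0.5286, -0.2357, 0.1014]
tcp_rot: [0.0, 3.14, -0.002]
force: [-0.8, 0.2, 5.5]
grip_width: 0.349
```

Request:
apply_moves(
  commands=[0,0,-5,0,0,0,0.95,0,0,-12,0,0,0,0.95,0,0,-20,0,0,0,0.95,0,0,-25,0,0,0,0.95,0,0,-25,0,0,0,0.95,0,0,-25,0,0,0,0.95,0,0,-25,0,0,0,0.95,0,0,-25,0,0,0,0.95,0,0,-20,0,0,0,0.95,0,0,-10,0,0,0,0.95,0,0,0,0,0,0,0.95,0,0,0,0,0,0,0.95],
)

```text
clock: 11.75
tool_pos: [0.5271, -0.2351, 0.2914]
tcp_rot: [-0.0, -3.14, 0.0]
force: [-0.1, 0.0, -2.6]
grip_width: 0.347
```

```bash
python3 - <<'E'
from h import *
st=telemetry.state(); im=vision.grab_frame("wrist"); sc=vision.grab_frame("scene")
print(st["tool_pos"],st["tcp_rot"],st["force"],st["wrist_torque"],st["grip_width"]*85)
v=im[:,:,::-1].copy(); s=sc[:,:,::-1].copy()
R=Rot.from_rotvec(st["tcp_rot"]).as_matrix()
def M(P): return np.asarray(P)@(R@np.diag([-1.,1,-1])).T+st["tool_pos"]+R@np.array([0,0,.0914])
P=[[0,0,0]]+[[x,y,z] for x in(-.022,.022) for y in(-.015,.015) for z in(.04,.12)]
for i,nm in((v,"wrist"),(s,"scene")):
    for q in proj(M(P),nm,st): cv2.drawMarker(i,tuple(int(a) for a in q),(0,255,255),0,5,1)
q=proj(M(P),"scene",st).mean(0).astype(int);print(q)
a=cv2.resize(v[150:384,150:370],(376,400)); b=cv2.resize(s[q[1]-50:q[1]+50,q[0]-50:q[0]+50],(400,400),interpolation=cv2.INTER_CUBIC)
cv2.imwrite("pics/w4.png",np.hstack([a,b]))
R2,p2=tool_at(LP,np.radians(196),.20,0); p2=p2+lens(*LP)[0]@[.015,0,0]
print("over spot",p2); plan(R2,p2,24)
E
```

```text
[ 0.52713836 -0.23505991  0.29143465] [-4.30351698e-04 -3.14010354e+00  1.33066212e-04] [-0.11593072  0.03932704 -2.57594868] [ 0.01835552  0.01421124 -0.00879048] 29.45856647271507
[169 123]
over spot [0.52930639 0.1785085  0.31806883]
[-0.1 17.2 -1.1] [ 0.004  -0.0141  0.    ]
[-0.1 17.2 -1.2] [ 0.004  -0.0141  0.    ]
[-0.1 17.2 -1.3] [ 0.004  -0.0141  0.    ]
[-0.1 17.2 -1.3] [ 0.004  -0.0141  0.    ]
[-0.2 17.2 -1.4] [ 0.004  -0.0141  0.    ]
[-0.2 17.2 -1.5] [ 0.004  -0.0141  0.    ]
[-0.2 17.2 -1.5] [ 0.004  -0.0141  0.    ]
[-0.2 17.2 -1.6] [ 0.004  -0.0141  0.    ]
[-0.2 17.2 -1.7] [ 0.004  -0.0141  0.    ]
[-0.3 17.2 -1.7] [ 0.004  -0.0141  0.    ]
[-0.3 17.2 -1.8] [ 0.004  -0.0141  0.    ]
[-0.3 17.2 -1.9] [ 0.004  -0.0141  0.    ]
[-0.3 17.2 -1.9] [ 0.004  -0.0141  0.    ]
[-0.4 17.1 -2. ] [ 0.004  -0.0141  0.    ]
[-0.4 17.1 -2.1] [ 0.004  -0.0141  0.    ]
[-0.4 17.1 -2.1] [ 0.004  -0.0141  0.    ]
[-0.5 17.1 -2.2] [ 0.004  -0.0141  0.    ]
[-0.5 17.1 -2.2] [ 0.004  -0.0141  0.    ]
[-0.5 17.1 -2.3] [ 0.004  -0.0141  0.    ]
[-0.6 17.1 -2.4] [ 0.004  -0.0141  0.    ]
[-0.6 17.1 -2.4] [ 0.004  -0.0141  0.    ]
[-0.6 17.1 -2.5] [ 0.004  -0.0141  0.    ]
[-0.7 17.1 -2.5] [ 0.004  -0.0141  0.    ]
[-0.7 17.1 -2.6] [ 0.004  -0.0141  0.    ]
ang/row deg 0.8400595579900144 mm/row 17.263960059715476
```

View pics/w4.png

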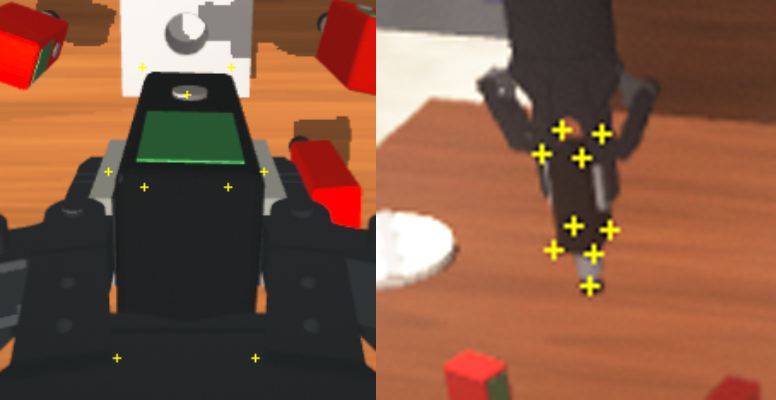

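The views show the meter held upright between the pads, with the foot in the scene view at its predicted place (590,287) and the box within about 2 mm. The stand's hole is empty. Now over the spot, tilting 20°.

Request:
apply_moves(
  commands=[-0.1,9,-1,0.004,-0.0141,0,0.95,-0.1,17,-1,0.004,-0.0141,0,0.95,-0.1,18,-1.3,0.004,-0.0141,0,0.95,-0.1,18,-1.3,0.004,-0.0141,0,0.95,-0.2,18,-1.4,0.004,-0.0141,0,0.95,-0.2,18,-1.5,0.004,-0.0141,0,0.95,-0.2,18,-1.5,0.004,-0.0141,0,0.95,-0.2,18,-1.6,0.004,-0.0141,0,0.95,-0.2,18,-1.7,0.004,-0.0141,0,0.95,-0.3,18,-1.7,0.004,-0.0141,0,0.95,-0.3,18,-1.8,0.004,-0.0141,0,0.95,-0.3,18,-1.9,0.004,-0.0141,0,0.95],
)

```text
clock: 13.05
tool_pos: [0.5279, -0.0275, 0.3045]
tcp_rot: [-0.0, 2.972, -0.072]
force: [-0.2, -0.5, -2.6]
grip_width: 0.346
```

Request:
apply_moves(
  commands=[-0.3,18,-2,0.004,-0.0141,0,0.95,-0.4,18,-2,0.004,-0.0141,0,0.95,-0.4,18,-2,0.004,-0.0141,0,0.95,-0.4,18,-2,0.004,-0.0141,0,0.95,-0.5,18,-2.2,0.004,-0.0141,0,0.95,-0.5,18,-2.2,0.004,-0.0141,0,0.95,-0.5,18,-2.3,0.004,-0.0141,0,0.95,-0.6,18,-2.4,0.004,-0.0141,0,0.95,-0.6,18,-2.4,0.004,-0.0141,0,0.95,-0.6,15,-2.5,0.004,-0.0141,0,0.95,-0.7,10,-2.5,0.004,-0.0141,0,0.95,-0.7,4,-2.6,0.004,-0.0141,0,0.95],
)

```text
clock: 14.25
tool_pos: [0.5285, 0.1654, 0.3193]
tcp_rot: [-0.003, 2.801, -0.136]
force: [-0.4, -0.3, -2.5]
grip_width: 0.349
```

Request:
apply_moves(
  commands=[0,0,0,0,0,0,0.95,0,0,0,0,0,0,0.95,0,0,0,0,0,0,0.95],
)

```text
clock: 14.55
tool_pos: [0.5297, 0.1626, 0.3199]
tcp_rot: [0.002, 2.801, -0.137]
force: [-0.5, 0.0, -1.6]
grip_width: 0.347
```

```bash
cat >> h.py <<'E'
def spotplan(z,th=np.radians(196)):
    R2,p2=tool_at(LP,th,z,0); p2=p2+lens(*LP)[0]@[.015,0,0]; plan(R2,p2,1)
    st=telemetry.state();R,o=lens(*LP);print("clk",st["clock"],"tcp lens",((st["tool_pos"]-o)@R).round(4),"F",st["force"].round(2),"Flens",(st["force"]@R).round(2),"T",st["wrist_torque"].round(2),"grip",st["grip_width"]*85,"qd",np.abs(st["qd"]).max().round(3),"q7",st["qpos"][6].round(2))
E
python3 -c "
from h import *
spotplan(.2)"
```

```text
[ 0.7 16.   0.1] [-0.0009  0.0021 -0.0007]
ang/row deg 0.13482826994722344 mm/row 16.03342093028731
clk 14.55 tcp lens [ 0.0201 -0.0152  0.2001] F [-0.48  0.02 -1.64] Flens [-1.   -0.11 -1.38] T [0.14 0.52 0.03] grip 29.516018219597527 qd 0.005 q7 0.89
```

Request:
apply_moves(
  commands=[1,8,0,0,0.002,0,0.95,1,8,10,0,0,0,0.95,0,0,15,0,0,0,0.95,0,0,20,0,0,0,0.95,0,0,20,0,0,0,0.95,0,0,13,0,0,0,0.95,0,0,8,0,0,0,0.95,0,0,4,0,0,0,0.95,0,0,0,0,0,0,0.95,0,0,0,0,0,0,0.95],
)

```text
clock: 15.55
tool_pos: [0.558, 0.1713, 0.234]
tcp_rot: [0.0, 2.801, -0.136]
force: [-0.5, 0.1, -1.9]
grip_width: 0.345
```

```bash
python3 - <<'E'
from h import *
spotplan(.106)
st=telemetry.state(); im=vision.grab_frame("wrist"); sc=vision.grab_frame("scene"); tp=vision.grab_frame("top")
v,s,t=[i[:,:,::-1].copy() for i in(im,sc,tp)]
R=Rot.from_rotvec(st["tcp_rot"]).as_matrix()
foot=st["tool_pos"]+R@[-.0015,0,.0914]
for n,i in(("wrist",v),("scene",s)):
  for P,c in((foot,(0,0,255)),(lpt(LP,[.015,0,0]),(0,255,0))):
    q=proj(P,n,st)[0];print(n,q); cv2.drawMarker(i,tuple(int(a) for a in q),c,0,6,1)
a=cv2.resize(v[100:384,140:400],(366,400),interpolation=cv2.INTER_CUBIC); q=q.astype(int);b=cv2.resize(s[q[1]-60:q[1]+40,q[0]-50:q[0]+50],(400,400),interpolation=cv2.INTER_CUBIC)
cv2.imwrite("pics/w5.png",np.hstack([a,b]))
E
```

```text
[-0.7 -1.3  4.9] [0.0004 0.0016 0.0004]
ang/row deg 0.0962794262320344 mm/row 5.094869483402439
clk 15.55 tcp lens [0.014  0.001  0.1109] F [-0.49  0.15 -1.9 ] Flens [-1.13  0.01 -1.61] T [0.11 0.51 0.  ] grip 29.325149103476004 qd 0.01 q7 0.8
wrist [259.33069672 207.41301233]
wrist [257.63181288 198.52855806]
scene [295.19220927 181.5760288 ]
scene [293.59756937 187.62437073]
```

View pics/w5.png

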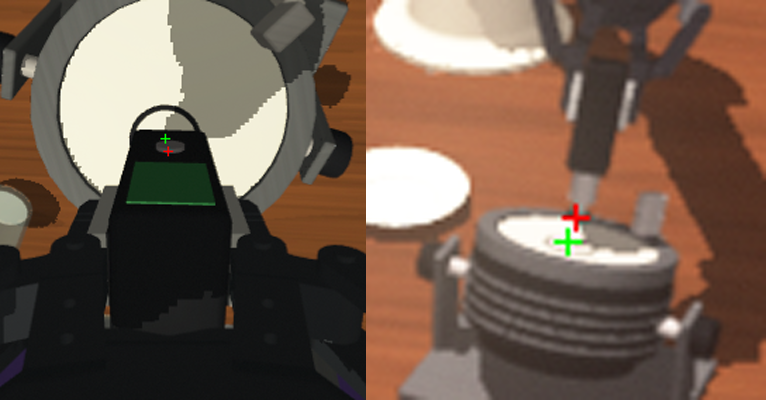

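The wrist crop shows the meter axis over the printed circle (arc top (167,107), sides x=132–200), about 1 mm to the right of it. The scene crop shows the foot just above the lens, near the spot. I'll correct by -1.3 mm in y and descend in small steps.

Request:
apply_moves(
  commands=[0,-1.3,3,0,0,0,0.95,0,0,4,0,0,0,0.95,0,0,4,0,0,0,0.95,0,0,3,0,0,0,0.95,0,0,0,0,0,0,0.95,0,0,0,0,0,0,0.95],
)

```text
clock: 16.3
tool_pos: [0.5623, 0.1683, 0.2201]
tcp_rot: [0.0, 2.803, -0.137]
force: [0.2, 0.4, -1.7]
grip_width: 0.348
```

```bash
python3 -c "
from h import *
spotplan(.0914)"
```

```text
[-1.3  0.4  4.7] [-0.0003  0.0002  0.0006]
ang/row deg 0.04053352099917118 mm/row 4.882298917675271
clk 16.3 tcp lens [ 0.0139 -0.0007  0.0961] F [ 0.22  0.37 -1.75] Flens [-0.49  0.42 -1.68] T [ 0.15  0.48 -0.02] grip 29.55844290613086 qd 0.007 q7 0.79
```

Request:
apply_moves(
  commands=[0,0,1.5,0,0,0,0.95,0,0,1.5,0,0,0,0.95,0,0,1.5,0,0,0,0.95,0,0,1.5,0,0,0,0.95,0,0,1,0,0,0,0.95,0,0,0,0,0,0,0.95,0,0,0,0,0,0,0.95],
)

```text
clock: 17.0
tool_pos: [0.5646, 0.1677, 0.2138]
tcp_rot: [0.0, 2.802, -0.137]
force: [-0.5, -0.1, -1.8]
grip_width: 0.35
```

```bash
python3 -c "
from h import *
spotplan(.0839)"
```

```text
[-1.1  0.3  5.5] [-0.0002  0.0007  0.0005]
ang/row deg 0.04781069745653364 mm/row 5.597608494190233
clk 17.0 tcp lens [ 0.014  -0.0006  0.0894] F [-0.49 -0.07 -1.77] Flens [-1.03 -0.2  -1.51] T [0.11 0.57 0.01] grip 29.74786552362665 qd 0.002 q7 0.79
```

Request:
apply_moves(
  commands=[0,0,1.5,0,0,0,0.95,0,0,1.5,0,0,0,0.95,0,0,0,0,0,0,0.95,0,0,0,0,0,0,0.95],
)

```text
clock: 17.4
tool_pos: [0.5656, 0.1674, 0.211]
tcp_rot: [0.0, 2.802, -0.137]
force: [-0.5, 0.3, 0.2]
grip_width: 0.349
```

```bash
python3 -c "
from h import *
spotplan(.0839)"
```

```text
[-1.1  0.3  2.5] [-0.0001  0.0007  0.0005]
ang/row deg 0.050259699210822274 mm/row 2.7119496645572587
clk 17.4 tcp lens [ 0.0141 -0.0006  0.0864] F [-0.54  0.32  0.2 ] Flens [-0.5   0.16  0.4 ] T [0.16 0.55 0.03] grip 29.671697652178445 qd 0.002 q7 0.78
```

Request:
apply_moves(
  commands=[0,0,1,0,0,0,0.95,0,0,1,0,0,0,0.95,0,0,0,0,0,0,0.95,0,0,0,0,0,0,0.95],
)

```text
clock: 17.8
tool_pos: [0.5663, 0.1672, 0.2091]
tcp_rot: [0.0, 2.802, -0.137]
force: [-1.3, -0.0, 1.4]
grip_width: 0.344
```

```bash
python3 -c "
from h import *
spotplan(.0839)"
```

```text
[-1.1  0.3  0.5] [-0.0001  0.0007  0.0005]
ang/row deg 0.050360612492438867 mm/row 1.2012706369573074
clk 17.8 tcp lens [ 0.0141 -0.0006  0.0844] F [-1.25 -0.02  1.35] Flens [-0.66 -0.36  1.68] T [ 0.04  0.57 -0.08] grip 29.23166072305349 qd 0.002 q7 0.78
```

```bash
python3 - <<'E'
from h import *
F=[]
R,o=lens(*LP)
for k in range(16):
    im=vision.grab_frame("wrist"if k%2 else "scene"); 
    if k%2: v=im[:,:,::-1].copy()
    else: s=im[:,:,::-1].copy()
    F.append(telemetry.state()["force"]@R)
print(np.mean(F,0),np.std(F,0))
spotplan(.0839)
a=cv2.resize(v[100:384,140:400],(366,400),interpolation=cv2.INTER_CUBIC);b=cv2.resize(s[125:225,245:345],(400,400),interpolation=cv2.INTER_CUBIC)
cv2.imwrite("pics/w6.png",np.hstack([a,b]))
E
```

```text
[-0.79942593 -0.2048593   0.75501804] [0.38802541 0.58130715 0.3341309 ]
[-1.1  0.3  0.4] [-0.0001  0.0007  0.0005]
ang/row deg 0.049947266699056775 mm/row 1.2319124392592846
clk 18.6 tcp lens [ 0.014  -0.0006  0.0843] F [-1.35 -0.04  0.12] Flens [-1.17 -0.42  0.55] T [ 0.16  0.54 -0.05] grip 29.5652207410501 qd 0.001 q7 0.78
```

View pics/w6.png

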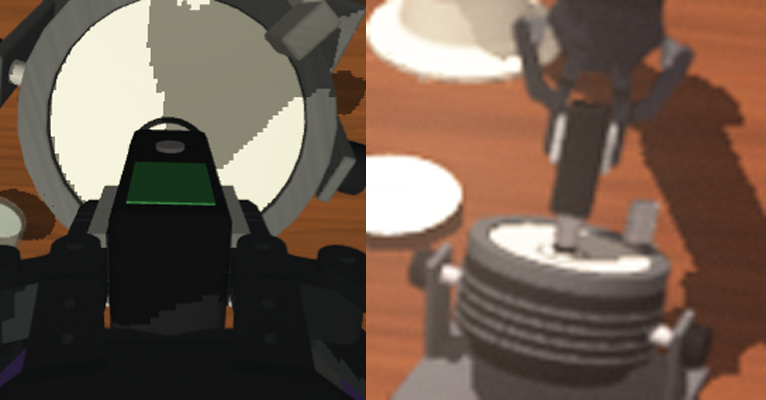

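```bash
python3 - <<'E'
from h import *
st=telemetry.state()
s=np.mean([vision.grab_frame("scene").astype(float) for _ in range(4)],0)[:,:,::-1].astype(np.uint8)
R=Rot.from_rotvec(st["tcp_rot"]).as_matrix()
M=lambda P: (np.asarray(P,float)*[-1,1,-1]+[0,0,.0914])@R.T+st["tool_pos"]
a=np.linspace(0,2*np.pi,60); C=np.c_[np.cos(a),np.sin(a),0*a]
x0,y0,k=265,140,7.5
def poly(i,P,c): cv2.polylines(i,[np.int32((proj(P,"scene")-[x0,y0]+.5)*k)],False,c,1)
r=cv2.resize(s[y0:y0+60,x0:x0+53],None,fx=k,fy=k,interpolation=cv2.INTER_CUBIC); o=r.copy()
for rr in(.017,.02): poly(o,lpt(LP,C*rr+[.015,0,0]),(0,200,0))
poly(o,lpt(LP,C*.062),(255,0,0))
for z in(.015,.04): poly(o,M(C*.01+[0,0,z]),(0,0,255))
for z in(.04,.12): poly(o,M([[-.022,-.015,z],[.022,-.015,z],[.022,.015,z],[-.022,.015,z],[-.022,-.015,z]]),(0,255,255))
cv2.imwrite("pics/w7.png",np.hstack([r,o]))
E
```

```text
(no output)
```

View pics/w7.png

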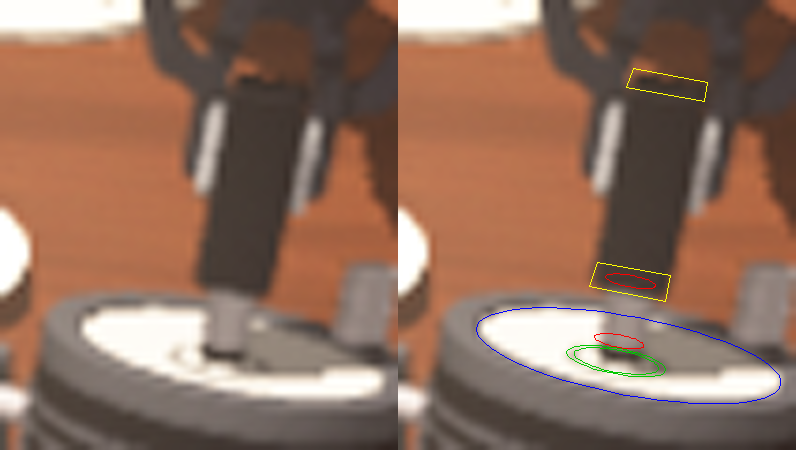

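The overlay matches: the lens outline and box edges agree within about 1 px, the box is parallel to the lens normal, and the foot at (620,355) stands in the circle (centre (614,361)), perhaps 1–3 mm to +y. I'll lift clear, take a force baseline, shift -1.5 mm in y and press again.

Request:
apply_moves(
  commands=[0,0,-3,0,0,0,0.95,0,0,-4,0,0,0,0.95,0,0,-4,0,0,0,0.95,0,-1.5,-1,0,0,0,0.95,0,0,0,0,0,0,0.95,0,0,0,0,0,0,0.95],
)

```text
clock: 19.4
tool_pos: [0.5621, 0.1666, 0.2203]
tcp_rot: [0.001, 2.803, -0.137]
force: [-0.3, 0.4, -1.9]
grip_width: 0.352
```

```bash
cat >> h.py <<'E'
def favg(n=12):
    R,o=lens(*LP);F=[]
    for k in range(n): vision.grab_frame("top"); F.append(telemetry.state()["force"]@R)
    print("Flens mean",np.mean(F,0).round(2),"sd",np.std(F,0).round(2))
E
python3 -c "
from h import *
favg();spotplan(.0839)"
```

```text
Flens mean [-0.85  0.1  -2.17] sd [0.29 0.37 0.73]
[-1.1  1.8 12.4] [-0.0002  0.0006  0.0005]
ang/row deg 0.045425162399721476 mm/row 12.597122920913622
clk 20.0 tcp lens [ 0.0144 -0.0021  0.0963] F [ 0.17  0.22 -2.17] Flens [-0.65  0.26 -2.07] T [0.13 0.54 0.01] grip 29.463941256240638 qd 0.002 q7 0.79
```

Request:
apply_moves(
  commands=[0,0,2,0,0,0,0.95,0,0,2,0,0,0,0.95,0,0,2,0,0,0,0.95,0,0,2,0,0,0,0.95,0,0,1.5,0,0,0,0.95,0,0,1.5,0,0,0,0.95,0,0,1,0,0,0,0.95,0,0,0,0,0,0,0.95,0,0,0,0,0,0,0.95,0,0,0,0,0,0,0.95],
)

```text
clock: 21.0
tool_pos: [0.5662, 0.1657, 0.2093]
tcp_rot: [0.0, 2.802, -0.137]
force: [-1.5, -0.3, 0.9]
grip_width: 0.348
```

```bash
python3 -c "
from h import *
favg();spotplan(.0839)"
```

```text
Flens mean [-1.06 -0.58  0.81] sd [0.46 0.48 0.48]
[-1.1  1.9  0.4] [-0.0002  0.0007  0.0005]
ang/row deg 0.04934052583080035 mm/row 2.214114717026252
clk 21.6 tcp lens [ 0.0145 -0.0021  0.0843] F [-1.96  0.6  -0.39] Flens [-2.06  0.04  0.34] T [ 0.08  0.66 -0.01] grip 29.42858605344683 qd 0.002 q7 0.79
```

```bash
python3 -c "
from rig import workorder
print(workorder.sign_off())"
```

```text
the job is handed in; nothing more can be done
None
```

I turned the collar clockwise by its lug to the stop. Then I took the black meter out of the stand and pressed it on the printed circle, square to the lens. The job was handed in at 21.6 s, with the meter still gripped and pressed there.

**Last checks**
- **Collar:** after release the wrist view showed the lug in line with the locked bar. I did not re-measure the collar angle at the end, but nothing touched the lug after that and it was clear of the meter in the last view.
- **Press:** the averaged force along the lens normal rose by 3.0 N between lifted clear and pressed. That puts the foot about 7.4 mm in, against about 7.1 mm from the geometry, so roughly half-way and not bottomed.
- **Squareness:** the tool was within 0.05° of the fitted lens normal. In the last scene view, taken before the final re-press, the box edges matched the predicted outline.
- **Foot position:** the two views differed slightly. The wrist view put the meter about 1 mm off-centre and the scene view 1–3 mm, both to the lamp's +y side. I lifted clear, shifted 1.5 mm back and pressed again. I took no picture after that shift. The tool axis is now about 2 mm off the fitted spot, and the foot has 8 mm of room inside the circle.
- **Bystanders:** I kept the arm's path clear of the tumbler, plate and pail, but did not check them in a final picture.

The single force readings were noisy, with a spread of about 0.5 N, so I relied on averages of 12 readings.

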